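# Start the wine dispenser at its console

## Task

Start the wine dispenser from the low console on the bar: press the white-dotted far end of the red power rocker fully down so it stays on, then do the same with the yellow gas rocker, and last push the green start button fully in and let it spring back. Keep to that order, leave the blue rocker off, and do not pick up, shift or knock over any of the things standing round the console.

Things in the scene. Friction and masses are not known exactly. Their poses are not given: they have to be found in the camera images.
- console: low switch console fixed to the bar, 150 (x) by 292 (y) by 52 mm, aluminium top, wooden ends; origin at the centre of its underside, x away from the robot, y left along the row, z up; yaw within 0.3 rad. On it, at x = 0 and y = -93, -31, 31, 93 mm, four black plates 92x54x6 mm carry a red, a yellow and a blue rocker and a green button, in varying order.
- red_rocker (a joint): Red rocker switch (dispenser power), hinged about the console's y axis: 0 = off (dotted far end stands up), 0.36 rad = fully on (dotted end down, its facet level). Takes 4 to 5 N at the dotted end and stays wherever it is left: no spring, no snap, so a half press leaves it half way. Top: two flat facets, each 32 mm long and 36 mm wide, meeting in a shallow V on the pivot line, 62 mm above the worktop.
- red_press (a point): Red rocker: point on the facet of its far end (away from the robot, white dot), on the midline 22 mm from the pivot; press here straight down. It moves with the rocker: about 70 mm above the worktop when off, 62 mm when fully on.
- yellow_rocker (a joint): Yellow rocker switch (gas), hinged about the console's y axis: 0 = off (dotted far end stands up), 0.36 rad = fully on (dotted end down, its facet level). Takes 4 to 5 N at the dotted end and stays wherever it is left: no spring, no snap, so a half press leaves it half way. Top: two flat facets, each 32 mm long and 36 mm wide, meeting in a shallow V on the pivot line, 62 mm above the worktop.
- yellow_press (a point): Yellow rocker: point on the facet of its far end (away from the robot, white dot), on the midline 22 mm from the pivot; press here straight down. It moves with the rocker: about 70 mm above the worktop when off, 62 mm when fully on.
- blue_rocker (a joint): Blue rocker switch (cooling), of the same shape as the red and yellow ones: 0 = off, 0.36 rad = on; it is off and stays off.
- blue_press (a point): Blue rocker: point on the facet of its far end (away from the robot, white dot), on the midline 22 mm from the pivot; press here straight down. It moves with the rocker: about 70 mm above the worktop when off, 62 mm when fully on. Not to be pressed.
- start_button (a joint): Green round start button: 0 = out, 0.007 m = fully in. Sprung: about 2 N to start moving, 5 N fully in; comes back when let go.
- start_top (a point): Centre of the top of the green button, 36 mm across, 74 mm above the worktop when out, 67 mm when fully in; it moves with the button. A steel collar 47 mm wide round it stands 61 mm above the worktop.
- bottle: Loose bystander, leave alone: full red-wine half-bottle with red capsule, right of the console, 58 mm across, 235 mm tall; origin at the centre of its underside, z up.
- bottle2: Loose bystander, leave alone: another such half-bottle, left of the console, 58 mm across, 235 mm tall; origin at the centre of its underside, z up.
- cup: Loose bystander, leave alone: steel cup with strap handle, behind the console, 58x79x92 mm; origin at the centre of its underside, z up.
- coaster: Loose bystander, leave alone: thin dark slate coaster, in front of the console, 67x67x6 mm; origin at the centre of its underside, z up.
- tealight: Loose bystander, leave alone: tealight with flame in an aluminium cup, behind the console, 40 mm wide, 44 mm tall; origin at the centre of its underside, z up.
- small_light: Loose bystander, leave alone: another such tealight, in front of the console, 40 mm wide, 44 mm tall; origin at the centre of its underside, z up.

How it is judged:
On the way, in this order (a step that is already met when the one before it is completed fails the run):
1. red rocker pressed fully on, with the yellow still off and the button out (value of joint red_rocker above 0.28 rad and value of joint yellow_rocker below 0.12 rad and value of joint start_button below 0.002 m), for 0.1 s.
2. yellow rocker pressed fully on, red still on, the button out (value of joint each of red_rocker, yellow_rocker above 0.28 rad and value of joint start_button below 0.002 m), for 0.1 s.
3. green button pushed fully in with both rockers on (value of joint each of red_rocker, yellow_rocker above 0.28 rad and value of joint start_button above 0.005 m), for 0.05 s.
At the end, for the whole second after the job is handed in: The red and yellow rockers are on (beyond 0.28 of 0.36 rad), the blue one is off (under 0.1 rad), the green button has sprung back (within 1.5 mm), and the six loose bystanders stand upright within 20 mm of where they were (value of joint each of red_rocker, yellow_rocker above 0.28 rad and value of joint start_button below 0.0015 m and value of joint blue_rocker below 0.1 rad and distance of each of bottle, bottle2, cup, coaster, tealight, small_light from where it was at the start of the episode below 0.02 m and angle between each of bottle, bottle2, cup, coaster, tealight, small_light's own z axis and vertical below 0.2 rad); the robot touches nothing.
It fails at once if yellow rocker pressed before the red one was on (value of joint yellow_rocker above 0.15 rad and not (value of joint red_rocker above 0.28 rad)).
It fails at once if start button pressed before both rockers were on (value of joint start_button above 0.003 m and not (value of joint each of red_rocker, yellow_rocker above 0.28 rad)).
It fails at once if blue rocker pressed (value of joint blue_rocker above 0.1 rad).
It fails at once if a bystander moved, lifted or tipped (distance of any of bottle, bottle2, cup, coaster, tealight, small_light from where it was at the start of the episode above 0.02 m or angle between any of bottle, bottle2, cup, coaster, tealight, small_light's own z axis and vertical above 0.2 rad).
It also fails if it takes over 45 s, if anything falls off the work surface, if the arm or the gripper's body presses on something with over 40 N, if the wrist force passes 120 N, or if a joint passes its speed limit or range.

## Robot

A 6-joint arm with a two-finger parallel gripper is mounted at the origin on a cart in front of the work surface, level with it; the furniture and walls round the work are solid. World frame = base frame: x ahead of the robot, y to its left, z up, the work surface at z = 0. Lengths are in m, angles in rad, forces in N, time in s.
With the tool pointing down it reaches from about 0.325 to 0.775 m from the base axis. Payload 9.3 kg.
Tool frame: the origin (TCP) lies at the very end of the fingers, on their centre line; the grasp point (between the pads) lies 19 mm behind it; z points along the fingers, y is the direction in which the jaws open and shut (so a half turn about z gives the same grasp; the last joint's range is limited). The gripper opens to 85 mm and grips with 20 to 120 N. Pads are 22 mm wide; open, the fingers measure 114 mm over their backs; the gripper's body (76 mm by 85 mm) begins 54 mm behind the grasp point. The pads swing forward as they close: fully open they stand 13 mm farther back than shut.
Start: joints at [0.965, 0.259, 0.021, 1.334, 0, 1.418], TCP at [0.241, 0.495, 0.231] pointing down, gripper open.
Joint ranges: [-3.04, 3.04], [-0.91, 1.82], [-1.04, 1.36], [-1.92, 1.95], [-1.52, 1.45], [-3.14, 3.14]. Speed limits (rad/s): [2.22, 2.22, 2.79, 3.14, 3.14, 3.14].

## Interface

Orientations are given as [roll, pitch, yaw] about the fixed x, y, z axes, in that order (R = Rz(yaw) Ry(pitch) Rx(roll)).
In Python, from cell import manip, ik, monitor, eyes gives the robot as it stands. Calls block until the motion is done:
- manip.reach(position, orientation): joint-space move of the TCP to a pose.
- manip.move_l(position, attitude=None, feed=0.15, contact_N=None): straight line of the TCP; attitude=None keeps the orientation; feed is the mean speed in m/s. With contact_N (N) it stops when the force on the tool has changed by that much, and returns True; else False.
- manip.goto_joints(angles): joint-space move.
- manip.grip(opening): finger opening in m; the grip force is fixed at half the most; returns when the fingers have stopped.
- manip.hold(seconds).
- ik(position, orientation): joint angles nearest the present ones, or None.
- monitor.read_state(): the state.
- eyes.snapshot(name): name is "scene" or "top" or "wrist"; returns the picture (420x560x3 uint8, red, green, blue); there is no depth.
- eyes.calibration(name): a dict with "intrinsics" (3x3 intrinsics, pixels), "R" (3x3) and "t" (3): a world point X has camera coordinates R X + t. Camera axes: x right, y down, z forward; pixel columns grow to the right and rows downward; lengths in m; the calibration is good to about 2 mm. A picture is of the moment at which its call begins: read the wrist's pose just before it. calibration takes no time and is no camera call; for the wrist camera it gives the pose at the moment of the call.
A pose or a line that the arm cannot do raises manip.PlanningError and nothing moves.
- manip.finish_job(): hands the job in, once; it reports no verdict.
The state is a dict: "t": time; "joints": joint angles; "qd": joint speeds; "joint_torque": joint torques, N m; "tcp_pos": TCP position; "eef_rot": TCP orientation; "ft_force": force on the tool from outside, world axes, zero at the start; "wrist_torque": the same for the moment, N m; "gripper_width": finger opening in m.
Only numpy, scipy, OpenCV 4.12 (cv2) and the standard library are available. Lean on these libraries where they do the work, as an engineer would, in place of code of your own. Each camera call takes 0.05 s, during which the arm holds its last target.

## Working session

There is one attempt and no reset: what is moved stays moved. The work goes in short steps, each a Python script; the robot and the scene stay as the last script left them, time stands still between calls to the robot, and variables do not carry over. Pictures are saved under pics/ and viewed, and the job is handed in when it is done.

```bash
ls; mkdir -p pics; python3 - <<'E'
from cell import manip, ik, monitor, eyes
import cv2
for n in("scene","top","wrist"):
    c=eyes.calibration(n); im=eyes.snapshot(n); cv2.imwrite(f"pics/{n}0.png",im[:,:,::-1]); print(n,c)
s=monitor.read_state();print(s)
E
```

```text
pics
scene {'intrinsics': array([[526.53618476,   0.        , 276.19744234],
       [  0.        , 526.53618476, 207.89328071],
       [  0.        ,   0.        ,   1.        ]]), 'R': array([[ 0.84017386, -0.54194908,  0.01997719],
       [-0.31889806, -0.52350606, -0.79009204],
       [ 0.43864783,  0.65744399, -0.61266261]]), 't': array([-0.40573223,  0.23859964,  0.86717215])}
top {'intrinsics': array([[382.29381029,   0.        , 277.11016474],
       [  0.        , 382.29381029, 204.76511198],
       [  0.        ,   0.        ,   1.        ]]), 'R': array([[-0.02066862, -0.99974288, -0.00932628],
       [-0.98894467,  0.02181363, -0.14667178],
       [ 0.1468375 ,  0.00619167, -0.98914125]]), 't': array([0.09098252, 0.52386491, 0.88035865])}
wrist {'intrinsics': array([[305.12884944,   0.        , 281.16257675],
       [  0.        , 305.12884944, 207.75384157],
       [  0.        ,   0.        ,   1.        ]]), 'R': array([[ 0.43733261,  0.89929904, -0.00119293],
       [ 0.85830975, -0.41700271,  0.29902025],
       [ 0.26841117, -0.13179521, -0.95424602]]), 't': array([-0.54907538, -0.03995116,  0.37960969])}
{'t': 0.15, 'joints': array([9.65395235e-01, 2.59087537e-01, 2.09749571e-02, 1.33370789e+00,
       1.21054051e-05, 1.41817172e+00]), 'qd': array([ 0.00201012, -0.00179602,  0.00114164, -0.00073886,  0.00146247,
        0.00075516]), 'joint_torque': array([ 3.96165371e-03, -5.55972719e+01,  3.44660318e+01,  1.13949450e-02,
       -1.06575258e-04, -1.46016089e-05]), 'tcp_pos': array([0.24050543, 0.49441029, 0.23080695]), 'eef_rot': array([-3.14058226e+00, -1.67667893e-04,  2.68881608e+00]), 'ft_force': array([ 0.27405325, -0.00400747, -0.47897868]), 'wrist_torque': array([-0.01831129, -0.00929008, -0.031657  ]), 'gripper_width': 0.08527039306969393}
```

View pics/top0.png

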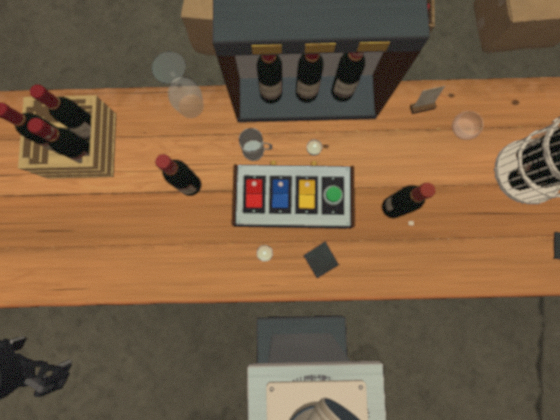

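View pics/scene0.png

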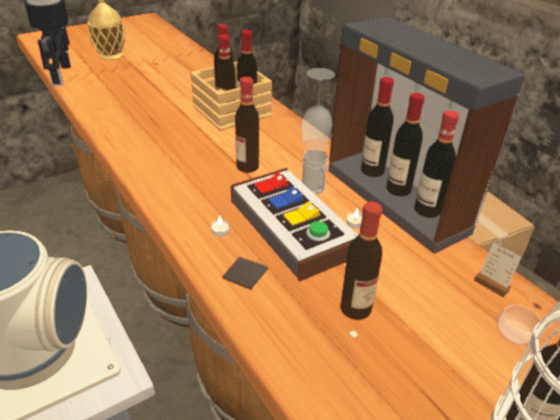

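```bash
cat > h.py <<'E'
import numpy as np, cv2
from cell import manip, ik, monitor, eyes
def ray(c,u,v,z):
    d=c["R"].T@np.linalg.inv(c["intrinsics"])@np.array([u,v,1.]); o=-c["R"].T@c["t"]
    return o+d*(z-o[2])/d[2]
def blobs(im,roi=None):
    h=cv2.cvtColor(im,cv2.COLOR_RGB2HSV); H,S,V=cv2.split(h)
    m={"red":((H<6)|(H>174))&(S>180)&(V>120),"yellow":(H>20)&(H<32)&(S>170)&(V>150),"blue":(H>105)&(H<125)&(S>150)&(V>90),"green":(H>50)&(H<85)&(S>130)&(V>70)}
    out={}
    for k,a in m.items():
        a=a.astype(np.uint8)
        if roi: b=np.zeros_like(a); x0,y0,x1,y1=roi; b[y0:y1,x0:x1]=1; a=a*b
        a=cv2.morphologyEx(a,cv2.MORPH_CLOSE,np.ones((3,3)))
        n,l,st,ce=cv2.connectedComponentsWithStats(a)
        if n<2: continue
        i=1+np.argmax(st[1:,4]); out[k]=(ce[i],st[i],cv2.minAreaRect(cv2.findContours((l==i).astype(np.uint8),0,2)[0][0]))
    return out
E
python3 - <<'E'
from h import *
np.set_printoptions(precision=4,suppress=True)
for n,roi in(("top",(225,160,360,232)),("scene",(225,165,365,270))):
    im=cv2.imread(f"pics/{n}0.png")[:,:,::-1].copy(); c=eyes.calibration(n)
    for k,(ce,st,r) in blobs(im,roi).items():
        print(n,k,ce,st,ray(c,*ce,.074 if k=="green" else .065), [np.round(x,1) for x in r])
    if n=="top":
        cv2.imwrite("pics/topcrop.png",cv2.resize(im[150:270,215:365,::-1],None,fx=5,fy=5,interpolation=cv2.INTER_CUBIC)[:600])
        for nm,u,v in(("cup",252,145),("tealight",314,147),("bottle2 base",185,185),("bottle base",395,207),("cab front bottom",235,120),("coaster",321,260),("sl",265,254)): print(nm,ray(c,u,v,0))
E
```

```text
top red [253.6152 194.0684] [246 179  16  29 395] [0.5484 0.1342 0.065 ] [array([253.5, 193. ]), array([28., 15.]), np.float64(90.0)]
top yellow [306.3798 195.0246] [299 180  16  28 366] [0.5434 0.0106 0.065 ] [array([306.5, 193.5]), array([27., 15.]), np.float64(90.0)]
top blue [279.8329 194.8594] [272 180  16  28 377] [0.5452 0.0727 0.065 ] [array([279.5, 193.5]), array([27., 15.]), np.float64(90.0)]
top green [333.1288 194.1136] [327 188  13  13 132] [ 0.5426 -0.0508  0.074 ] [array([333., 194.]), array([12., 12.]), np.float64(90.0)]
cup [0.6881 0.1413 0.    ]
tealight [ 0.6791 -0.0176  0.    ]
bottle2 base [0.5872 0.3123 0.    ]
bottle base [ 0.5193 -0.2144  0.    ]
cab front bottom [0.7563 0.1847 0.    ]
coaster [ 0.3922 -0.0248  0.    ]
sl [0.4096 0.1124 0.    ]
scene red [270.75   183.9625] [255 172  33  21 320] [0.5472 0.1241 0.065 ] [array([271.2, 183.9]), array([15.2, 30. ]), np.float64(63.4)]
scene yellow [301.3762 214.1772] [284 202  36  23 412] [0.5436 0.0022 0.065 ] [array([301.3, 214.1]), array([16.5, 32.6]), np.float64(63.4)]
scene blue [283.6569 198.5314] [270 188  30  19 239] [0.542  0.0651 0.065 ] [array([285.1, 197.7]), array([12.1, 28.2]), np.float64(63.4)]
scene green [318.2183 228.1675] [310 221  18  15 197] [ 0.5396 -0.0596  0.074 ] [array([318.2, 228.6]), array([16.6, 14. ]), np.float64(15.9)]
```

View pics/topcrop.png

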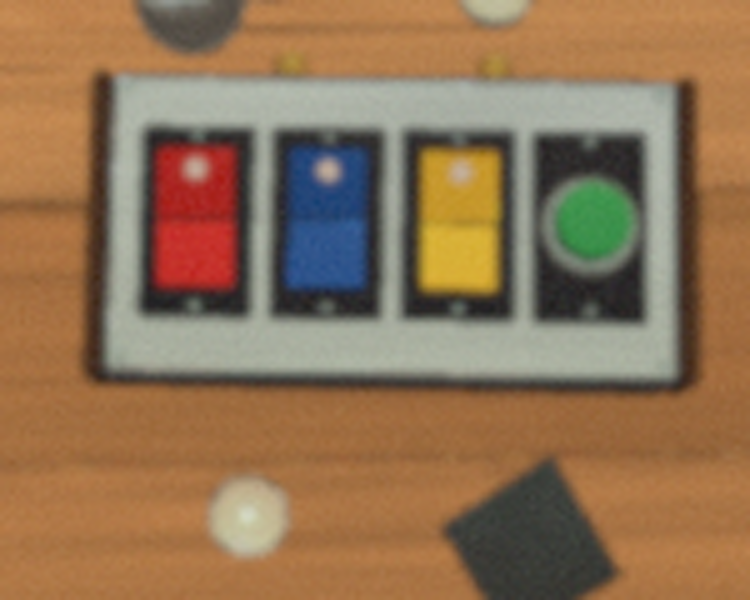

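```bash
python3 - <<'E'
from h import *
np.set_printoptions(precision=4,suppress=True)
manip.grip(0.0)
s=monitor.read_state(); print(s["t"],s["gripper_width"])
print(ik([.46,.045,.3],[np.pi,0,np.pi-.0]))
manip.move_l([.24,.494,.31])
manip.reach([.46,.045,.30],[np.pi,0,np.pi])
s=monitor.read_state(); print(s["t"],s["tcp_pos"],s["eef_rot"])
c=eyes.calibration("wrist"); im=eyes.snapshot("wrist"); cv2.imwrite("pics/w1.png",im[:,:,::-1])
print("cam",-c["R"].T@c["t"], c["R"])
np.savez("w1.npz",**c)
for k,(ce,st,r) in blobs(im).items(): print(k,ce,st,ray(c,*ce,.074 if k=="green" else .065),[np.round(x,1) for x in r])
E
```

```text
0.9167 0.0002550712816982403
[-0.0844  0.0949 -0.0115  1.4644  0.     -0.0844]
3.4083 [0.46   0.0456 0.2999] [ 3.1414 -0.0001 -3.1412]
cam [0.3842 0.0447 0.4427] [[-0.0006  1.      0.    ]
 [ 0.9542  0.0006  0.299 ]
 [ 0.299   0.0002 -0.9542]]
red [346.6934 242.3943] [ 332  220   31   48 1220] [0.5514 0.133  0.065 ] [array([346.6, 243.5]), array([28., 47.]), np.float64(4.5)]
yellow [254.5938 237.9758] [ 241  217   29   47 1157] [0.545  0.0092 0.065 ] [array([255., 240.]), array([27.3, 46.7]), np.float64(1.7)]
blue [302.1314 237.4644] [288 219  28  47 997] [0.5443 0.0729 0.065 ] [array([301.5, 242. ]), array([46., 27.]), np.float64(90.0)]
green [207.3488 240.2527] [194 227  27  27 562] [ 0.5445 -0.0519  0.074 ] [array([207.3, 240.3]), array([24.7, 26.9]), np.float64(45.0)]
```

View pics/w1.png

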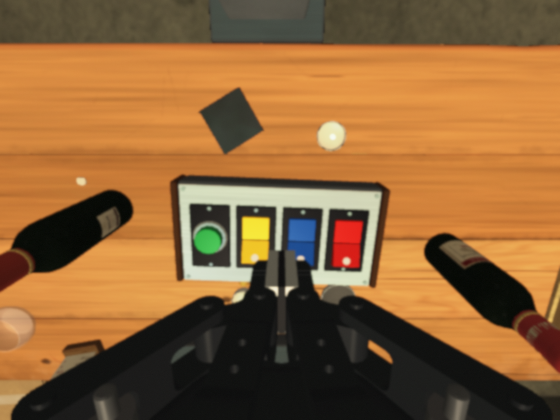

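```bash
python3 - <<'E'
from h import *
np.set_printoptions(precision=4,suppress=True)
im=cv2.imread("pics/w1.png"); cv2.imwrite("pics/w1c.png",cv2.resize(im[170:295,165:395],None,fx=3.4,fy=3.4,interpolation=cv2.INTER_CUBIC))
s=eyes.snapshot("scene"); c=eyes.calibration("scene"); t=eyes.snapshot("top"); ct=eyes.calibration("top"); cw=eyes.calibration("wrist")
X=monitor.read_state()["tcp_pos"]
out=[]
for i,cc in((s,c),(t,ct),(im[:,:,::-1].copy(),cw)):
    p=cc["intrinsics"]@(cc["R"]@X+cc["t"]); p=p[:2]/p[2]; print(p)
    u,v=p.astype(int); q=np.ascontiguousarray(i); 
    cr=cv2.resize(q[max(v-40,0):v+40,u-40:u+40],None,fx=5,fy=5,interpolation=cv2.INTER_CUBIC)
    a=int((p[0]-u+40)*5+2);b=int((p[1]-max(v-40,0))*5+2); cv2.drawMarker(cr,(a,b),(255,0,255),0,30,1); cv2.imwrite(f"pics/tip{len(out)}.png",cr[:,:,::-1]); out.append(cr[:400,:400])
m=cv2.hconcat(out[:2]);cv2.imwrite("pics/tips.png",m[:,:,::-1])
E
```

```text
[254.3271 110.664 ]
[296.4927 219.9985]
[282.6706 264.4995]
```

View pics/tips.png

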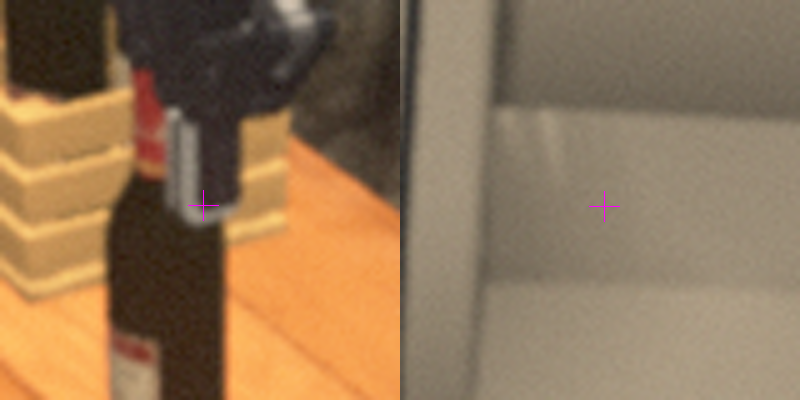

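View pics/w1c.png

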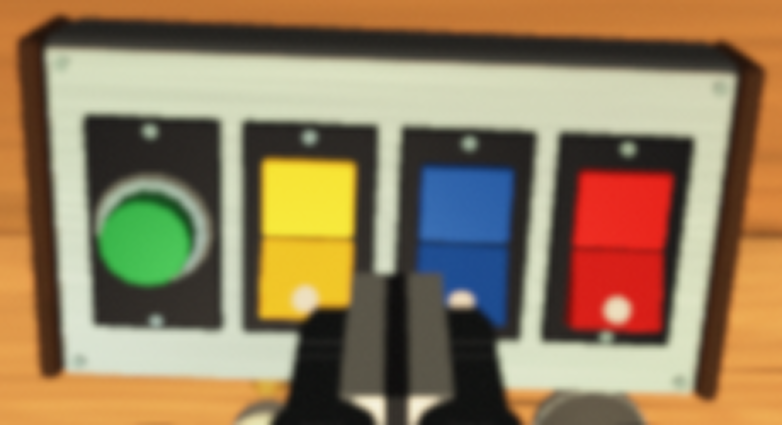

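View pics/tip2.png

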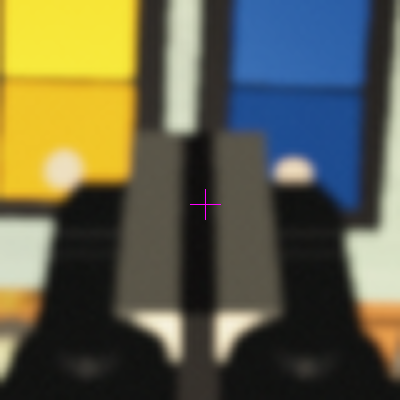

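```bash
python3 - <<'E'
from h import *
np.set_printoptions(precision=4,suppress=True)
cs,ct=eyes.calibration("scene"),eyes.calibration("top"); cw=dict(np.load("w1.npz"))
I={n:cv2.imread(f"pics/{f}.png")[:,:,::-1].copy() for n,f in(("scene","scene0"),("top","top0"),("wrist","w1"))}
C=dict(scene=cs,top=ct,wrist=cw)
def tri(obs):
    A=np.zeros((3,3));b=np.zeros(3)
    for n,(u,v) in obs:
        c=C[n];d=c["R"].T@np.linalg.inv(c["intrinsics"])@np.array([u,v,1.]);d/=np.linalg.norm(d);o=-c["R"].T@c["t"];P=np.eye(3)-np.outer(d,d);A+=P;b+=P@o
    X=np.linalg.solve(A,b); 
    r=[]
    for n,(u,v) in obs:
        p=C[n]["intrinsics"]@(C[n]["R"]@X+C[n]["t"]); r.append(np.round(p[:2]/p[2]-[u,v],1))
    return X,r
B={n:blobs(I[n],roi) for n,roi in(("top",(225,160,360,232)),("scene",(225,165,365,270)),("wrist",None))}
for k in B["top"]:
    for ns in(("top","scene"),("wrist","scene"),("top","wrist")): print(k,ns,*tri([(n,B[n][k][0]) for n in ns]))
# coaster: dark blob
for n,roi in(("top",(300,235,345,285)),("scene",(215,250,275,295)),("wrist",(195,80,270,160))):
    x0,y0,x1,y1=roi; g=cv2.cvtColor(I[n],cv2.COLOR_RGB2GRAY)[y0:y1,x0:x1]
    a=(g<80).astype(np.uint8); nn,l,st,ce=cv2.connectedComponentsWithStats(a); i=1+np.argmax(st[1:,4]); p=ce[i]+[x0,y0]
    C.setdefault("_",{})[n]=p; print("coaster",n,p,st[i],ray(C[n],*p,.006),ray(C[n],*p,-.004))
o=C["_"];print(tri([(n,o[n]) for n in("top","scene","wrist")]))
E
```

```text
red ('top', 'scene') [0.5515 0.1339 0.0572] [array([ 0.3, -0.7]), array([-0.8,  0.1])]
red ('wrist', 'scene') [0.555  0.1353 0.0556] [array([ 0.1, -0.3]), array([ 0.2, -0.1])]
red ('top', 'wrist') [0.5481 0.1327 0.0707] [array([ 0.5, -0.3]), array([ 0.9, -0.5])]
yellow ('top', 'scene') [0.5463 0.0091 0.0587] [array([ 0.4, -0.8]), array([-1. ,  0.2])]
yellow ('wrist', 'scene') [0.548  0.0085 0.0587] [array([-0.1,  0.2]), array([-0.1,  0.1])]
yellow ('top', 'wrist') [0.5422 0.0105 0.0718] [array([0.3, 0. ]), array([0.4, 0. ])]
blue ('top', 'scene') [0.5467 0.0725 0.0584] [array([ 0.1, -0.2]), array([-0.2,  0. ])]
blue ('wrist', 'scene') [0.5476 0.0734 0.0575] [array([-0. ,  0.1]), array([-0.1,  0. ])]
blue ('top', 'wrist') [0.5457 0.0729 0.0618] [array([-0.1,  0. ]), array([-0.1,  0. ])]
green ('top', 'scene') [ 0.5446 -0.0523  0.0664] [array([ 0.2, -0.3]), array([-0.4,  0.1])]
green ('wrist', 'scene') [ 0.5461 -0.0532  0.0674] [array([ 0.3, -0.9]), array([ 0.5, -0.3])]
green ('top', 'wrist') [ 0.5413 -0.0499  0.0814] [array([0., 0.]), array([0.1, 0. ])]
coaster top [320.6823 259.5522] [  4   7  34  35 661] [ 0.3933 -0.0234  0.006 ] [ 0.3933 -0.0245 -0.004 ]
coaster scene [239.3077 283.1282] [13 29 23 10 39] [ 0.3685 -0.0488  0.006 ] [ 0.3731 -0.0403 -0.004 ]
coaster wrist [231.1807 120.0403] [   5    8   63   66 2208] [ 0.3947 -0.0241  0.006 ] [ 0.3949 -0.0256 -0.004 ]
(array([ 0.3905, -0.0259, -0.0242]), [array([-0.2,  1.2]), array([ 4.3, -0.7]), array([ 1.8, -3.5])])
```

```bash
python3 - <<'E'
from h import *
np.set_printoptions(precision=4,suppress=True)
c=dict(np.load("w1.npz")); f=lambda a,b,z:ray(c,(a+.5)/3.4-.5+165,(b+.5)/3.4-.5+170,z)
ct=eyes.calibration("top"); g=lambda a,b,z:ray(ct,(a+.5)/5-.5+215,(b+.5)/5-.5+150,z)
P={}
for n,w,t in(("red",(621,247),(195,219)),("blue",(466,242),(327,217)),("yel",(307,238),(459,219))):
    print(n,"pivot",f(*w,.062),g(*t,.062))
for n,w,t in(("red",(617,310),(195,168)),("blue",(461,302),(328,171)),("yel",(305,298),(460,173))):
    print(n,"dot",f(*w,.071),g(*t,.071))
print("green",f(146,242,.074),g(594,220,.074))
print("corners52",[f(*p,.052)[:2] for p in((45,48),(737,70),(695,392),(65,372))])
print("corners52 top",[g(*p,.052)[:2] for p in((112,76),(681,83),(680,381),(106,373))])
E
```

```text
red pivot [0.5526 0.1345 0.062 ] [0.5506 0.1345 0.062 ]
blue pivot [0.5504 0.0726 0.062 ] [0.5501 0.0722 0.062 ]
yel pivot [0.5488 0.0094 0.062 ] [0.5478 0.0102 0.062 ]
red dot [0.5758 0.1325 0.071 ] [0.5732 0.1336 0.071 ]
blue dot [0.5723 0.0705 0.071 ] [0.5704 0.0713 0.071 ]
yel dot [0.5706 0.0088 0.071 ] [0.568  0.0097 0.071 ]
green [ 0.5453 -0.0516  0.074 ] [ 0.5438 -0.0515  0.074 ]
corners52 [array([ 0.4738, -0.0905]), array([0.4824, 0.1769]), array([0.6245, 0.173 ]), array([ 0.615 , -0.0962])]
corners52 top [array([0.6233, 0.1743]), array([ 0.6135, -0.0992]), array([ 0.4701, -0.0917]), array([0.4796, 0.1779])]
```

```bash
python3 - <<'E'
from h import *
np.set_printoptions(precision=4,suppress=True)
A=[np.pi,0,np.pi-.033]
def st(m): s=monitor.read_state(); print(m,round(s["t"],2),s["tcp_pos"],s["ft_force"])
x,y=.5715,.1337
manip.reach([x,y,.15],A); manip.move_l([x,y,.085],feed=.1); st("above")
print(manip.move_l([x,y,.056],feed=.02,contact_N=14)); st("pressed"); manip.hold(.2); st("hold")
manip.move_l([x,y,.12],feed=.1); st("up")
manip.move_l([.46,.045,.2],feed=.25)
c=eyes.calibration("wrist"); im=eyes.snapshot("wrist"); cv2.imwrite("pics/w2.png",im[:,:,::-1]); st("")
E
```

```text
above 5.2 [0.5719 0.1336 0.0858] [-0.1115  0.2741  0.0468]
True
pressed 6.3 [0.5725 0.1337 0.062 ] [-1.5031 -0.4324  6.7901]
hold 6.5 [0.5725 0.1337 0.062 ] [-1.7523 -0.5276  8.4263]
up 7.23 [0.5711 0.1336 0.1193] [ 0.2108  0.9991 -1.2084]
 8.08 [0.4605 0.0454 0.1991] [-0.0128  0.8224 -0.4988]
```

View pics/w2.png

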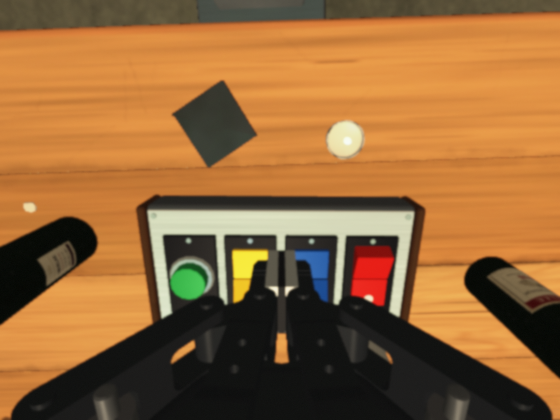

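The red near end now stands up at (373,265) and the tool bottomed at z = 62.0 mm, so red is on. Yellow next.

```bash
python3 - <<'E'
from h import *
np.set_printoptions(precision=4,suppress=True)
A=[np.pi,0,np.pi-.033]
def st(m): s=monitor.read_state(); print(m,round(s["t"],2),s["tcp_pos"],s["ft_force"])
x,y=.5685,.0093
manip.reach([x,y,.15],A); manip.move_l([x,y,.085],feed=.1); st("above")
print(manip.move_l([x,y,.056],feed=.02,contact_N=14)); st("pressed"); manip.hold(.2); st("hold")
manip.move_l([x,y,.12],feed=.1); st("up")
manip.move_l([.46,.045,.24],feed=.25)
im=eyes.snapshot("wrist"); cv2.imwrite("pics/w3.png",im[:,:,::-1]); st("")
im=eyes.snapshot("scene"); cv2.imwrite("pics/s3.png",cv2.resize(im[150:290,200:400,::-1],None,fx=4,fy=4,interpolation=cv2.INTER_CUBIC))
E
```

```text
above 9.45 [0.5688 0.0094 0.0858] [ 0.414  -0.118   0.0228]
True
pressed 10.54 [0.5694 0.0092 0.0619] [-1.1028 -0.1556  6.932 ]
hold 10.74 [0.5694 0.0092 0.062 ] [-2.0814 -0.7245  7.9415]
up 11.47 [0.5681 0.0093 0.1193] [ 0.0783  0.2006 -0.6225]
 12.34 [0.4603 0.0448 0.2386] [ 0.1561 -0.5004 -0.7181]
```

View pics/w3.png

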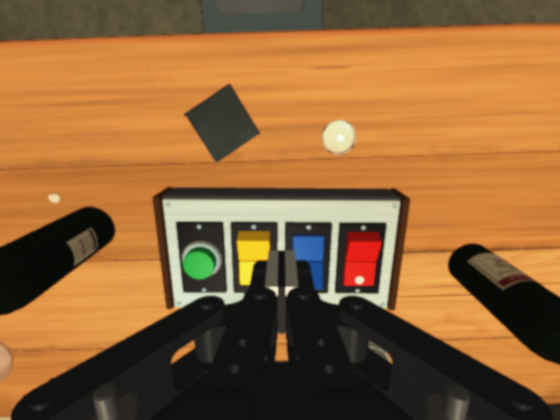

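View pics/s3.png

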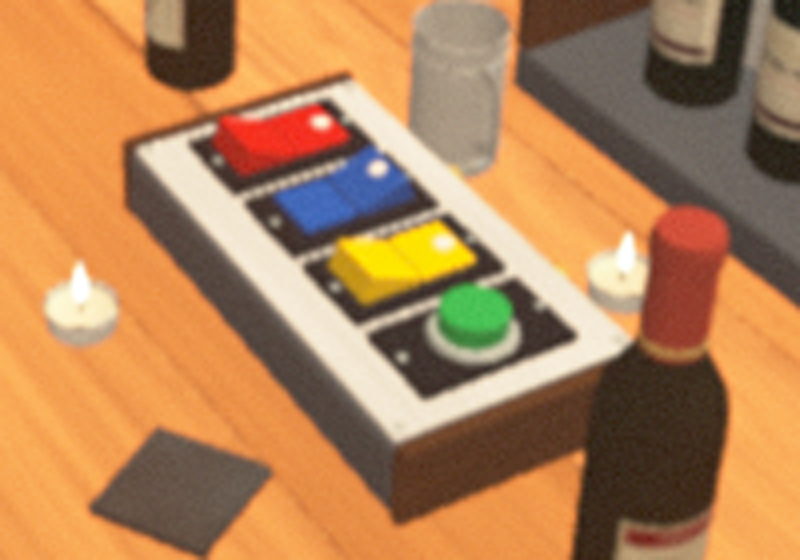

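Red (scene crop 320,122) and yellow (443,243) have their dotted ends down, and blue's dot (378,167) is still up. Now the button.

```bash
python3 - <<'E'
from h import *
np.set_printoptions(precision=4,suppress=True)
A=[np.pi,0,np.pi-.033]
def st(m): s=monitor.read_state(); print(m,round(s["t"],2),s["tcp_pos"],s["ft_force"])
x,y=.5445,-.0516
manip.reach([x,y,.15],A); manip.move_l([x,y,.09],feed=.1); st("above")
print(manip.move_l([x,y,.062],feed=.02,contact_N=16)); st("pressed"); manip.hold(.2); st("hold")
manip.move_l([x,y,.12],feed=.1); st("up")
manip.move_l([.46,.045,.30],feed=.25); manip.hold(.2)
im=eyes.snapshot("wrist"); cv2.imwrite("pics/w4.png",im[:,:,::-1]); st("")
im=eyes.snapshot("scene"); cv2.imwrite("pics/s4.png",cv2.resize(im[150:290,200:400,::-1],None,fx=4,fy=4,interpolation=cv2.INTER_CUBIC))
E
```

```text
above 13.82 [ 0.5448 -0.0514  0.0909] [ 0.0537 -0.3987 -0.5433]
True
pressed 14.9 [ 0.5444 -0.0516  0.067 ] [-1.3124  0.9299  7.2922]
hold 15.1 [ 0.5445 -0.0516  0.067 ] [-2.0841  0.0071  8.8193]
up 15.78 [ 0.5442 -0.0515  0.1194] [ 0.3509  0.0363 -0.3068]
 17.07 [0.4601 0.0446 0.2991] [-0.4718 -0.1274 -0.3539]
```

View pics/s4.png

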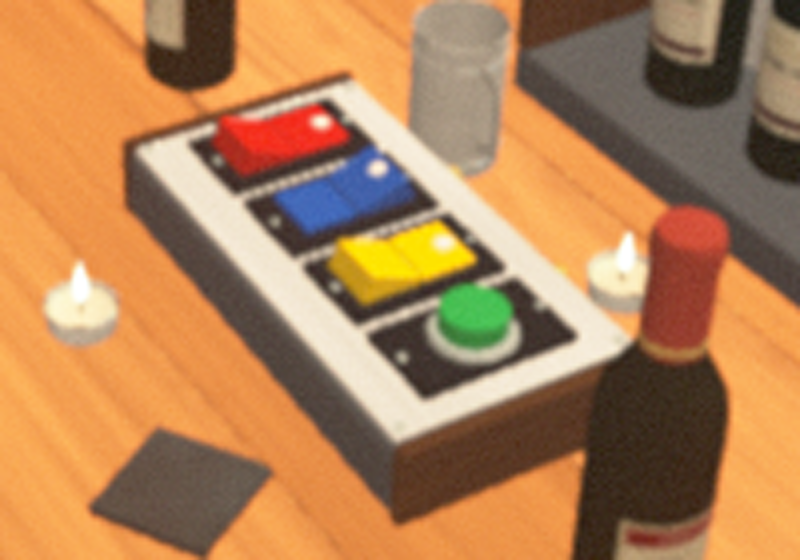

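View pics/w4.png

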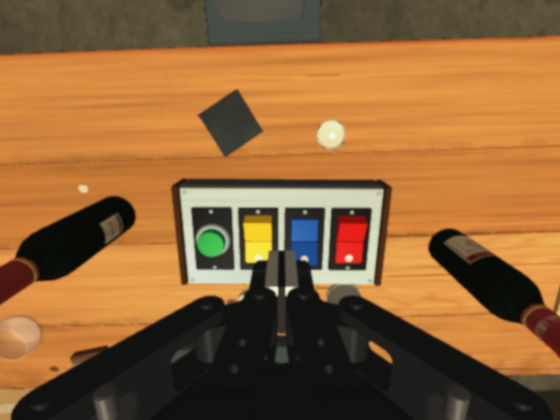

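Both rockers are on, blue is off, the button (475,315 in the scene crop) is back out, and nothing around the console has moved. The arm is clear, so I'm handing in.

```bash
python3 -c "
from cell import manip
manip.finish_job()"
```

```text
the job is handed in; nothing more can be done
```

I pressed the red rocker, then the yellow, then the green button, and handed the job in after about 17 s on the robot's clock. No verdict was reported.

- **Presses:** The tool bottomed at z = 62.0 mm on red, 62.0 mm on yellow and 67.0 mm on the button. These match the given fully-on and fully-in heights. Reported forces were about 7–9 N.
- **Final pictures:** Red and yellow have their dotted ends down, the blue rocker is still off and the button is back out. The bystanders in view look unmoved by eye; I did not measure them. The arm was clear at z = 0.30 m.
- **Disagreement:** Positions from the top and wrist cameras agreed to about 3 mm. The scene camera, with points cast at the expected heights, came out 8–10 mm off in y, possibly because it also sees the sides of the switches. I did not settle the cause. I used the top and wrist positions, and the press heights were consistent with them.

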